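Brush the trimmings off the board into its catch tray

TASK

Clear the chopping board: hook the half-open catch tray with your fingertips and draw it fully out to its stop, brush all five trimmings (three carrot ends, two lemon ends) off the board's edge into it with the fingers, then push the tray fully home under the board. Do not pick anything up, and leave the garlic bulb standing on the board and the things round it where they are.

Things in the scene. Friction and masses are not known exactly. Their poses are not given: they have to be found in the camera images.
- board: light wooden chopping board, 300 mm (its x) by 230 mm (its y) and 20 mm thick, on a wooden frame with side panels and a back panel; the whole stands firmly and does not move. Its flat top is 75 mm above the worktop, its underside 55 mm. Origin: on the worktop under the board's centre; z up; its -x points to the end where the catch tray slides out
- board_edge (a point): middle of the upper edge of the board's tray end (150 mm from the board's centre along the board's -x, 75 mm above the worktop). The edge runs along the board's y, 115 mm to either side
- tray (a joint): how far the steel catch tray is drawn out along the board's -x, in m: 0 = fully home under the board (its wooden front then closes against the panels), 0.13 = fully out against its stop. It slides with about 1.5 N of friction and stays where it is left; at the start it stands 0.055 to 0.08 out
- tray_front (a point): middle of the top of the tray's wooden front, in its shallow dip; moves with the tray; axes as the board's. The front is 12 mm thick (this point is mid-thickness), 226 mm wide, its top 41 mm above the worktop in the middle 80 mm, 53 mm on either side; it closes the steel tray's open end. Drawn out by d, the clear gap from the board's edge to its inner face is d
- tray_floor (a point): centre of the tray's inner floor, 11 mm above the worktop; moves with the tray. Axes as the board's. Inside, the tray is 243 mm (x) by 186 mm (y); its rim is 50 mm above the worktop, 5 mm below the board's underside. Drawn out fully it gives a mouth 130 mm long in front of the board's edge
- carrot_end_a: a carrot's crown end: an orange dome with short green stubs, 28 mm across and 16 mm high (20 with the stubs), 11 g, lying cut face down on the board. Origin: centre of the cut face; z points from it to the rounded top
- carrot_end_b: a carrot's crown end: an orange dome with short green stubs, 28 mm across and 16 mm high (20 with the stubs), 11 g, lying cut face down on the board. Origin: centre of the cut face; z points from it to the rounded top
- carrot_end_c: a carrot's crown end: an orange dome with short green stubs, 28 mm across and 16 mm high (20 with the stubs), 11 g, lying cut face down on the board. Origin: centre of the cut face; z points from it to the rounded top
- lemon_end_a: the end cut from a lemon: a yellow dome with a small tip, 38 mm across and 18 mm high, 13 g, lying cut face down on the board. Origin: centre of the cut face; z points from it to the tip
- lemon_end_b: the end cut from a lemon: a yellow dome with a small tip, 38 mm across and 18 mm high, 13 g, lying cut face down on the board. Origin: centre of the cut face; z points from it to the tip
- garlic_bulb: whole white-pink garlic bulb, 56 mm across and 56 mm high, standing on the board near its other end, loose; it stays there. Origin: centre of its underside
- salt: salt shaker with a grey cap, 44 mm across, 90 mm high, loose on the worktop. Origin: centre of its underside
- timer: white round kitchen timer, 64 mm across, 58 mm high, loose on the worktop. Origin: centre of its underside
- peeler_tool: small knife-like peeler with a black handle and short steel blade, 170 x 25 x 18 mm, lying loose on the worktop. Origin: centre of its underside

How it is judged:
By the outcome, as a careful person would: the job done as asked, in the order asked, and still so for the second after the job is handed in, with the robot touching nothing.
It also fails if it takes over 69 s, if anything falls off the work surface, if the arm or the gripper's body presses on something with over 40 N, if the wrist force passes 120 N, or if a joint passes its speed limit or range.

ROBOT

A 7-joint arm with a two-finger parallel gripper is mounted at the origin on a cart in front of the work surface, level with it; the furniture and walls round the work are solid. World frame = base frame: x ahead of the robot, y to its left, z up, the work surface at z = 0. Lengths are in m, angles in degrees, forces in N, time in s.
With the tool pointing down it reaches from about 0.35 to 0.9 m from the base axis. Payload 8.1 kg.
Tool frame: the origin (TCP) lies midway between the tips of the shut fingers; the grasp point (between the pads) lies 19 mm behind it; z points along the fingers, y is the line along which they close (so a half turn about z gives the same grasp; the last joint's range is limited). The gripper opens to 85 mm and grips with 20 to 120 N. Pads are 22 mm wide; open, the fingers measure 114 mm over their backs; the gripper's body (76 mm by 85 mm) begins 54 mm behind the grasp point. The pads swing forward as they close: fully open they stand 13 mm farther back than shut.
Start: joints at [-5.879, 24.895, 1.432, 90.138, -0.665, 64.973, -4.303], TCP at [0.625, -0, 0.231] pointing down, gripper open.
Joint ranges: [-149.89, 149.89], [-25.12, 119.58], [-72.63, 75.52], [4.76, 147.25], [-75.54, 255.54], [6.69, 114.76], [-157.13, 157.13]. Speed limits (degrees/s): [127.2, 127.2, 172.46, 172.46, 180, 180, 180].

INTERFACE

Orientations are given as [roll, pitch, yaw] about the fixed x, y, z axes, in that order (R = Rz(yaw) Ry(pitch) Rx(roll)).
In Python, from bench import * gives the robot as it stands. The module is installed in compiled form; this text tells all that it offers.
- The arm moves only by the tool play_rows, never from a script. Its arguments are lists of equal length, an entry for each row: "dp": the shift along the tool's x, y, z in units of 25 mm (1.0 is 25 mm), a list of three; "twist": the turn, a rotation vector about the tool's x, y, z in units of 5 degrees (1.0 is 5 degrees), a list of three; "fingers": the finger opening in mm, from 0 to 85.4. A call has exactly 5 rows; each row shifts and turns the commanded pose from where the row before left it, along the tool's axes as they then stand; what a row does not reach is not made up. A row lasts 1/10 s, in which the tool goes at most 50 mm and 8.59 degrees, less where a joint would pass 70% of its speed; a pose out of reach is approached as far as the arm can. A call is refused whole if a number of a shift passes 1 or a number of a turn 1, either way. A call with a gripper value outside its range is refused whole. The fingers move at their own pace and stop on an object; "squeeze" is the grip in N (left out, the last holds). Time passes only in rows, so rows that do not move let the fingers close, or fill a call up. It gives the time, the measured TCP pose, the force, the opening and the grip force at its end, in the units of the state.
- get_state(): the state, without advancing time (a new reading comes with each control period).
- get_image(name): name is "scene" or "side" or "wrist"; returns a dict with "frame" (420x560x3 uint8, red, green, blue), "fovy" (degrees; the focal length in pixels is half the picture's height over the tangent of half this angle, whatever the lens; pixels are square), "cx", "cy" (the principal point, pixels), "k1" (the pictures are not rectified: a ray, as slopes to the right and down, at radius r is drawn at 1 + k1 r^2 times it, then the intrinsics apply), "camera_from_world" (4x4, takes a point from world to camera coordinates); the wrist camera has in their place "T_tool_cam" (4x4, takes a point from camera to tool coordinates, whose origin is the TCP and whose axes are the flange's). Camera axes: x right, y up, looking along -z (the intrinsics and any distortion apply to the point x, -y, -z); pixel columns grow to the right and rows downward; lengths in m; the calibration is good to about 2 mm. A picture is of the moment at which its call begins: read the wrist's pose just before it. There is no depth.
- hand_in(): hands the job in; it is judged then, once.
The state is a dict: "time_s": time; "joint_pos": joint angles; "qvel": joint speeds; "joint_torque": joint torques, N m; "tool_pos": TCP position; "tool_rot": TCP orientation; "wrist_force": force on the tool from outside, world axes, zero at the start; "wrist_torque": the same for the moment, N m; "opening": finger opening in m; "finger_force": force on a finger pad.
Only numpy, scipy, OpenCV 4.12 (cv2) and the standard library are available. Lean on these libraries where they do the work, as an engineer would, in place of code of your own. Each camera call takes 0.05 s, during which the arm holds its last target. There are 200 camera calls.

## Working session

There is one attempt and no reset: what is moved stays moved. The work goes in short steps, Python scripts to look and compute and a tool call to move; the robot and the scene stay as the last step left them, time stands still between calls to the robot, and variables do not carry over. Pictures are saved under pics/ and viewed, at most 10 in all, crops included, and the job is handed in when it is done.

Besides the shell and the picture viewer there is one more tool, called in YAML: its name, and indented under it one key for each argument. play_rows: Moves the arm, as the interface text tells. Its arguments: {"type":"object","properties":{"dp":{"type":"array","items":{"type":"array","items":{"type":"number"}}},"twist":{"type":"array","items":{"type":"array","items":{"type":"number"}}},"fingers":{"type":"array","items":{"type":"number"}},"squeeze":{"type":"number"}},"required":["dp","twist","fingers"]}

```bash
mkdir -p pics; cat > h.py <<'E'
from bench import *
import numpy as np, cv2
def ray(im,u,v):
    f=im["frame"].shape[0]/2/np.tan(np.radians(im["fovy"])/2)
    d=np.array([(u-im["cx"])/f,(v-im["cy"])/f]); s=d.copy()
    for _ in range(20): s=d/(1+im["k1"]*(s@s))
    T=np.linalg.inv(im["camera_from_world"])
    return T[:3,3],T[:3,:3]@np.array([s[0],-s[1],-1])
def onz(im,u,v,z):
    o,d=ray(im,u,v); return o+d*(z-o[2])/d[2]
def proj(im,p):
    f=im["frame"].shape[0]/2/np.tan(np.radians(im["fovy"])/2)
    c=im["camera_from_world"]@np.append(p,1); s=np.array([c[0],-c[1]])/-c[2]
    s=s*(1+im["k1"]*(s@s)); return s*f+[im["cx"],im["cy"]]
def save(im,n): cv2.imwrite("pics/"+n,im["frame"][:,:,::-1])
E
python3 - <<'E'
from h import *
import pickle
for n in("scene","side"):
    im=get_image(n); save(im,n+"0.png"); pickle.dump(im,open(n+".pkl","wb"))
    print(n,im["fovy"],im["k1"],np.linalg.inv(im["camera_from_world"])[:3,3].round(3))
s=get_state();print(s["tool_pos"],s["tool_rot"],s["time_s"],s["wrist_force"])
E
```

```text
scene 55.447477634419116 -0.12035871039894583 [-0.294 -0.458  0.828]
side 54.55388629028316 -0.12178875365447721 [0.158 0.976 0.605]
[ 6.24568110e-01 -6.36972752e-05  2.30625138e-01] [-1.79921654e+02  8.01326158e-03  8.99957964e+01] 0.1 [-0.0406422  -0.36978603 -0.28871524]
```

View pics/scene0.png

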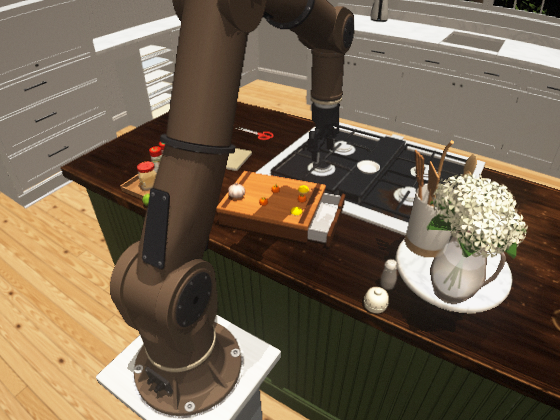

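View pics/side0.png

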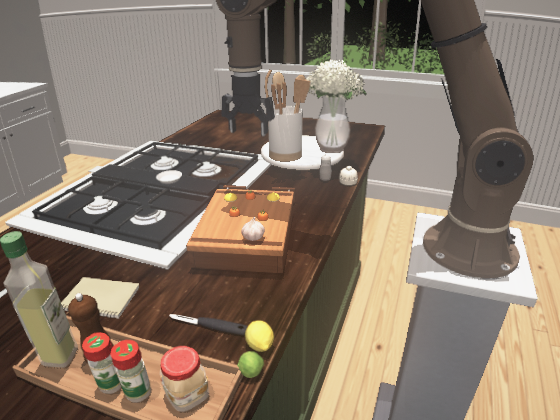

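The scene view shows the board at about (275,203) with the tray at (325,218), facing the robot's right (-y). The garlic is at (236,191), and the trimmings are around (264-305,187-212). The side view shows the board at (245,225). I'll enlarge both.

```bash
python3 - <<'E'
import pickle,cv2
a=pickle.load(open("scene.pkl","rb"))["frame"][160:250,210:350,::-1]
b=pickle.load(open("side.pkl","rb"))["frame"][180:275,185:305,::-1]
cv2.imwrite("pics/c1.png",cv2.resize(a,None,fx=5.5,fy=5.5,interpolation=2))
cv2.imwrite("pics/c2.png",cv2.resize(b,None,fx=6,fy=6,interpolation=2))
E
```

```text
(no output)
```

View pics/c1.png

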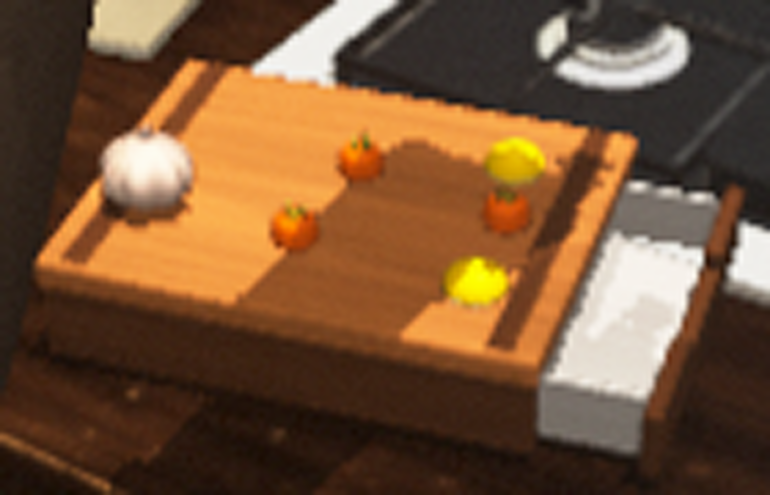

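View pics/c2.png

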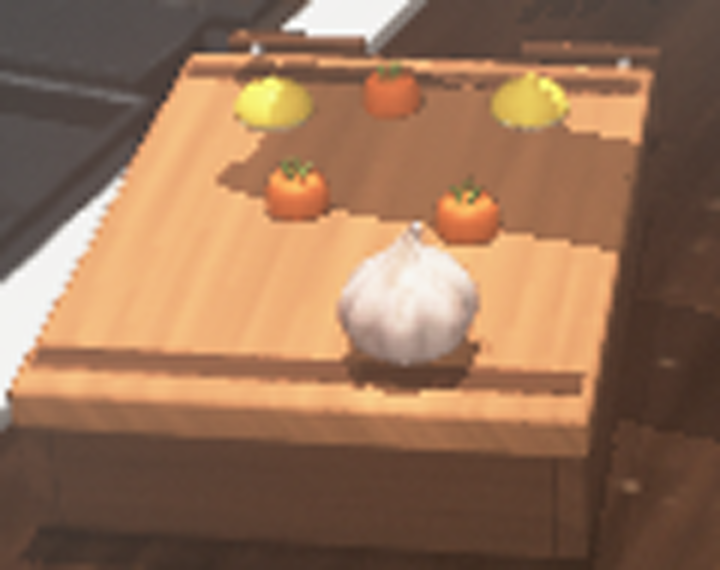

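```bash
cat > m.py <<'E'
from h import *
import pickle
S=pickle.load(open("scene.pkl","rb"));D=pickle.load(open("side.pkl","rb"))
A=np.array([onz(S,210+x/5.5,160+y/5.5,.075)[:2] for x,y in[(195,60),(637,135),(540,368),(38,263)]])
B=np.array([onz(D,185+x/6,180+y/6,.075)[:2] for x,y in[(15,393),(187,58),(653,68),(587,428)]])
for n,P in(("scene",A),("side",B)):
    c=P.mean(0); print(n,P.round(3).tolist(),"c",c.round(4),"len",[round(np.linalg.norm(P[i]-P[i-3]),3) for i in range(4)])
    v=(P[1]+P[2]-P[0]-P[3]); print("dir -x deg",np.degrees(np.arctan2(v[1],v[0])))
for n,im,(x0,x1,y0,y1) in(("scene",S,(210,350,160,250)),("side",D,(185,305,180,275))):
    hsv=cv2.cvtColor(im["frame"],cv2.COLOR_RGB2HSV)
    for col,lo,hi in(("carrot",(4,215,120),(13,255,255)),("lemon",(23,130,120),(33,255,255))):
        m=cv2.inRange(hsv,lo,hi); k=np.zeros_like(m);k[y0:y1,x0:x1]=m[y0:y1,x0:x1]
        N,L,st,ce=cv2.connectedComponentsWithStats(k)
        for i in range(1,N):
            if st[i,4]>12: print(n,col,st[i].tolist(),onz(im,*ce[i],.083).round(3))
E
python3 m.py
```

```text
scene [[0.646, 0.31], [0.72, 0.028], [0.496, -0.032], [0.425, 0.256]] c [0.5719 0.1408] len [np.float64(0.292), np.float64(0.232), np.float64(0.296), np.float64(0.228)]
dir -x deg -75.77274952199811
side [[0.642, 0.324], [0.72, 0.042], [0.5, -0.023], [0.425, 0.27]] c [0.5718 0.1534] len [np.float64(0.292), np.float64(0.229), np.float64(0.302), np.float64(0.223)]
dir -x deg -75.18498014024493
scene carrot [272, 187, 8, 6, 37] [0.596 0.148 0.083]
scene carrot [298, 195, 8, 7, 46] [0.599 0.052 0.083]
scene carrot [260, 199, 8, 7, 37] [0.518 0.141 0.083]
scene lemon [299, 185, 10, 8, 60] [0.649 0.075 0.083]
scene lemon [291, 207, 11, 8, 69] [0.534 0.033 0.083]
side lemon [224, 193, 9, 8, 38] [0.657 0.085 0.083]
side lemon [270, 192, 10, 9, 42] [0.538 0.039 0.083]
```

```bash
python3 - <<'E'
from h import *
import pickle
from scipy.spatial.transform import Rotation as R
s=get_state(); im=get_image("wrist"); save(im,"w0.png")
T=np.eye(4);T[:3,:3]=R.from_euler("xyz",s["tool_rot"],degrees=True).as_matrix();T[:3,3]=s["tool_pos"]
im["camera_from_world"]=np.linalg.inv(T@im["T_tool_cam"]); pickle.dump(im,open("wrist.pkl","wb"))
print((T@im["T_tool_cam"]).round(3),im["fovy"],im["k1"],T.round(3))
E
```

```text
[[ 1.    -0.001  0.001  0.624]
 [ 0.     0.951  0.309  0.079]
 [-0.001 -0.309  0.951  0.373]
 [ 0.     0.     0.     1.   ]] 65.71039254475413 0.01582888450755066 [[ 0.     1.    -0.001  0.625]
 [ 1.    -0.    -0.    -0.   ]
 [-0.    -0.001 -1.     0.231]
 [ 0.     0.     0.     1.   ]]
```

View pics/w0.png

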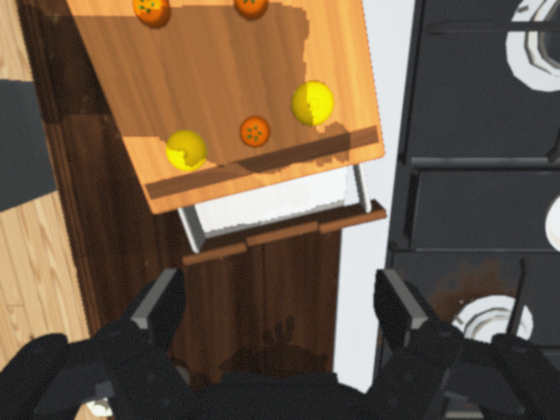

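```bash
cat > w.py <<'E'
from h import *
import pickle
W=pickle.load(open("wrist.pkl","rb"))
p=[onz(W,*c,.075) for c in[(153,213),(384,155)]]
print([q.round(4) for q in p],np.linalg.norm(p[1]-p[0]))
e=(p[0]+p[1])/2; t=(p[1]-p[0])/np.linalg.norm(p[1]-p[0]); 
o=np.array([t[1],-t[0],0]) # outward (board -x)
print("edge",e.round(4),"o",o.round(4),np.degrees(np.arctan2(o[1],o[0])))
for n,c,z in[("front L",(215,254),.053),("frontR",(352,221),.053),("dip",(282,234),.041)]:
    q=onz(W,*c,z)-e; print(n,"out",round(q@o,4),"along",round(q@t,4))
hsv=cv2.cvtColor(W["frame"],cv2.COLOR_RGB2HSV)
for col,lo,hi,z in(("carrot",(2,200,100),(11,255,255),.081),("lemon",(22,130,100),(34,255,255),.081)):
    m=cv2.inRange(hsv,lo,hi);m=cv2.morphologyEx(m,cv2.MORPH_OPEN,np.ones((3,3)));m[:,400:]=0;m[260:]=0
    N,L,st,ce=cv2.connectedComponentsWithStats(m)
    for i in range(1,N):
        if st[i,4]>100: q=onz(W,*ce[i],z);d=q-e; print(col,st[i].tolist(),q.round(3),"in",round(-d@o,3),"along",round(d@t,3))
S=pickle.load(open("side.pkl","rb"));g=onz(S,185+408/6,180+360/6,.075);d=g-e;print("garlic base",g.round(3),-d@o,d@t)
S=pickle.load(open("scene.pkl","rb"));g=onz(S,210+147/5.5,160+175/5.5,.1);d=g-e;print("garlic",g.round(3),-d@o,d@t)
E
python3 w.py
```

```text
[array([ 0.5021, -0.0235,  0.075 ]), array([0.72  , 0.0327, 0.075 ])] 0.22496582033201196
edge [0.6111 0.0046 0.075 ] o [ 0.2499 -0.9683  0.    ] -75.52883662331351
front L out 0.0659 along -0.0753
frontR out 0.0653 along 0.0756
dip out 0.0662 along -0.0003
lemon [292, 81, 42, 45, 1482] [0.653 0.078 0.081] in 0.061 along 0.059
lemon [166, 130, 41, 41, 1325] [0.541 0.038 0.081] in 0.05 along -0.06
garlic base [0.508 0.251 0.075] 0.2640184086830781 -0.03859424201090792
garlic [0.5   0.233 0.1  ] 0.24908457828634034 -0.05042861820705389
```

The wrist view shows the board's tray edge from (153,213) to (384,155) and the tray front's dip at (282,234). Carrots are at (255,131), (152,8) and (251,3), and lemons at (313,103) and (186,150). The tray is about 0.060 out, and the edge direction matches the other views. First I turn 14.5° to align with the board and shut the fingers.

play_rows:
  dp:
    - [0,0,0.6]
    - [0,0,0.6]
    - [0,0,0.6]
    - [0,0,0.6]
    - [0,0,0.6]
  twist:
    - [0,0,-0.58]
    - [0,0,-0.58]
    - [0,0,-0.58]
    - [0,0,-0.58]
    - [0,0,-0.58]
  fingers: [0,0,0,0,0]
  squeeze: 20

```text
time_s: 0.65
tool_pos: [0.6248, -0.0, 0.1554]
tool_rot: [-180.0, -0.0, 104.6]
wrist_force: [-0.0, -0.2, 0.0]
opening: 0.0124
finger_force: 0.0
```

```bash
cat > p.py <<'E'
from h import *
from scipy.spatial.transform import Rotation as R
E0=np.array([.6111,.0046]);O=np.array([.2499,-.9683]);Tn=np.array([.9683,.2499])
def pos():
    s=get_state();d=np.array(s["tool_pos"][:2])-E0
    print("t",round(s["time_s"],2),"out %.4f along %.4f z %.4f"%(d@O,d@Tn,s["tool_pos"][2]),"rot",np.round(s["tool_rot"],1),"F",np.round(s["wrist_force"],1),"open",round(s["opening"],3))
def wrist(n=None):
    s=get_state(); im=get_image("wrist")
    T=np.eye(4);T[:3,:3]=R.from_euler("xyz",s["tool_rot"],degrees=True).as_matrix();T[:3,3]=s["tool_pos"]
    im["camera_from_world"]=np.linalg.inv(T@im["T_tool_cam"])
    if n: save(im,n)
    return im
def rel(q): d=np.array(q[:2])-E0; return np.round([-d@O,d@Tn],3)
def blobs(im):
    hsv=cv2.cvtColor(im["frame"],cv2.COLOR_RGB2HSV)
    for col,lo,hi in(("carrot",(0,210,80),(10,255,255)),("lemon",(24,150,80),(34,255,255))):
        m=cv2.morphologyEx(cv2.inRange(hsv,lo,hi),cv2.MORPH_OPEN,np.ones((3,3)))
        N,L,st,ce=cv2.connectedComponentsWithStats(m)
        for i in range(1,N):
            if st[i,4]>60: print(col,st[i].tolist(),"in/along at .081:",rel(onz(im,*ce[i],.081)))
E
python3 - <<'E'
from p import *
pos(); blobs(wrist())
E
```

```text
t 0.65 out 0.0079 along 0.0121 z 0.1554 rot [-180.    -0.   104.6] F [-0.  -0.2  0. ] open 0.012
lemon [324, 90, 56, 58, 2493] in/along at .081: [0.061 0.058]
lemon [143, 108, 55, 56, 2399] in/along at .081: [ 0.05 -0.06]
```

play_rows:
  dp:
    - [-0.45,-0.25,0.4]
    - [-0.45,-0.25,0.6]
    - [0,0,1]
    - [0,0,1]
    - [0,0,1]
  twist:
    - [0,0,0]
    - [0,0,0]
    - [0,0,0]
    - [0,0,0]
    - [0,0,0]
  fingers: [0,0,0,0,0]

```text
time_s: 1.2
tool_pos: [0.6187, -0.0264, 0.0559]
tool_rot: [179.9, 0.0, 104.3]
wrist_force: [0.2, 0.8, -0.1]
opening: 0.0002
finger_force: 0.0
```

play_rows:
  dp:
    - [0,0,0.8]
    - [0,0,0.4]
    - [-0.3,0,0]
    - [-0.4,0,0]
    - [-0.4,0,0]
  twist:
    - [0,0,0]
    - [0,0,0]
    - [0,0,0]
    - [0,0,0]
    - [0,0,0]
  fingers: [0,0,0,0,0]

```text
time_s: 1.7
tool_pos: [0.6263, -0.0526, 0.0275]
tool_rot: [179.9, 0.0, 104.5]
wrist_force: [-0.4, 2.7, -1.7]
opening: -0.0002
finger_force: 0.9
```

play_rows:
  dp:
    - [-0.5,0,0]
    - [-0.5,0,0]
    - [-0.5,0,0]
    - [-0.4,0,0]
    - [-0.3,0,0]
  twist:
    - [0,0,0]
    - [0,0,0]
    - [0,0,0]
    - [0,0,0]
    - [0,0,0]
  fingers: [0,0,0,0,0]

```text
time_s: 2.2
tool_pos: [0.6395, -0.1063, 0.0264]
tool_rot: [180.0, 0.0, 104.4]
wrist_force: [0.0, 2.1, 1.1]
opening: -0.0
finger_force: 0.9
```

play_rows:
  dp:
    - [-0.2,0,0]
    - [-0.1,0,0]
    - [0,0,0]
    - [0,0,0]
    - [0,0,0]
  twist:
    - [0,0,0]
    - [0,0,0]
    - [0,0,0]
    - [0,0,0]
    - [0,0,0]
  fingers: [0,0,0,0,0]

```text
time_s: 2.7
tool_pos: [0.6409, -0.1118, 0.0262]
tool_rot: [-180.0, 0.0, 104.5]
wrist_force: [-0.2, 0.6, 0.5]
opening: -0.0004
finger_force: 0.0
```

```bash
python3 -c "
from p import *
pos()"
```

```text
t 2.7 out 0.1202 along -0.0002 z 0.0262 rot [-180.     0.   104.5] F [-0.2  0.6  0.5] open -0.0
```

play_rows:
  dp:
    - [-0.12,0,0]
    - [-0.12,0,0]
    - [-0.12,0,0]
    - [-0.08,0,0]
    - [0,0,0]
  twist:
    - [0,0,0]
    - [0,0,0]
    - [0,0,0]
    - [0,0,0]
    - [0,0,0]
  fingers: [0,0,0,0,0]

```text
time_s: 3.2
tool_pos: [0.6413, -0.1129, 0.0262]
tool_rot: [-179.8, -0.7, 104.9]
wrist_force: [-12.9, 22.2, 13.1]
opening: 0.0001
finger_force: 12.7
```

```bash
python3 -c "
from p import *
pos()"
```

```text
t 3.2 out 0.1213 along -0.0001 z 0.0262 rot [-179.8   -0.7  104.9] F [-12.9  22.2  13.1] open 0.0
```

Firm resistance at out=0.121 means the tray is at its stop. I back off, rise over the tray, set the fingers at 18 mm and look.

play_rows:
  dp:
    - [0.5,0,0]
    - [0.6,0,0]
    - [0,0,-0.8]
    - [0,0,-1]
    - [0,0,-1]
  twist:
    - [0,0,0]
    - [0,0,0]
    - [0,0,0]
    - [0,0,0]
    - [0,0,0]
  fingers: [0,0,0,0,0]

```text
time_s: 3.7
tool_pos: [0.6366, -0.0959, 0.0969]
tool_rot: [-180.0, 0.0, 104.5]
wrist_force: [-0.0, -0.4, 0.5]
opening: -0.0
finger_force: 0.0
```

play_rows:
  dp:
    - [0.3,0,-1]
    - [0.8,0,-1]
    - [1,0,-1]
    - [1,0,-0.7]
    - [0.3,0,0]
  twist:
    - [0,0,0]
    - [0,0,0]
    - [0,0,0]
    - [0,0,0]
    - [0,0,0]
  fingers: [18,18,18,18,18]

```text
time_s: 4.2
tool_pos: [0.6167, -0.0102, 0.1916]
tool_rot: [179.7, -0.0, 104.7]
wrist_force: [-0.4, -0.2, -0.4]
opening: 0.018
finger_force: 0.0
```

```bash
python3 - <<'E'
from p import *
import pickle
pos(); im=wrist("w1.png"); blobs(im); pickle.dump(im,open("w1.pkl","wb"))
E
```

```text
t 4.2 out 0.0157 along 0.0017 z 0.1916 rot [179.7  -0.  104.7] F [-0.4 -0.2 -0.4] open 0.018
lemon [331, 81, 48, 50, 1868] in/along at .081: [0.061 0.058]
lemon [174, 96, 47, 49, 1770] in/along at .081: [ 0.05 -0.06]
```

View pics/w1.png

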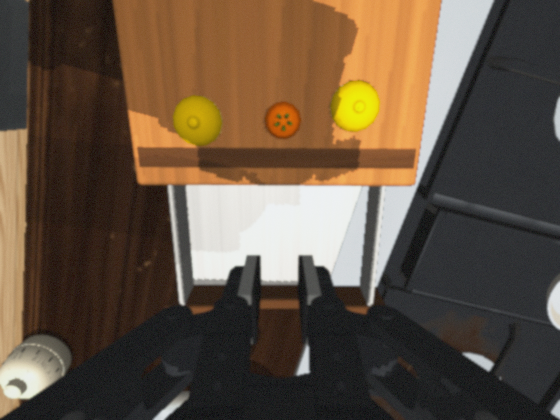

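The tray is fully out, its front at (280,295). Lemons are at (197,120) and (356,105), and the carrot at (283,120). First stroke: the lemon at in 0.050, along -0.060.

play_rows:
  dp:
    - [0.85,-0.5,0]
    - [0.85,-0.5,0]
    - [0.85,-0.5,0.3]
    - [0.85,-0.5,0.6]
    - [0.85,-0.47,0.6]
  twist:
    - [0,0,0]
    - [0,0,0]
    - [0,0,0]
    - [0,0,0]
    - [0,0,0]
  fingers: [18,18,18,18,18]

```text
time_s: 4.75
tool_pos: [0.5284, 0.0725, 0.1498]
tool_rot: [-179.9, 0.1, 104.4]
wrist_force: [1.5, 0.2, 0.5]
opening: 0.0179
finger_force: 0.0
```

play_rows:
  dp:
    - [0,0,0.9]
    - [0,0,0.9]
    - [0,0,0.8]
    - [0,0,0.3]
    - [0,0,0]
  twist:
    - [0,0,0]
    - [0,0,0]
    - [0,0,0]
    - [0,0,0]
    - [0,0,0]
  fingers: [18,18,18,18,18]

```text
time_s: 5.25
tool_pos: [0.5285, 0.0724, 0.0773]
tool_rot: [-179.8, 0.0, 104.4]
wrist_force: [-0.3, 0.7, 0.4]
opening: 0.0177
finger_force: 0.0
```

```bash
python3 - <<'E'
from p import *
import pickle
pos(); im=pickle.load(open("w1.pkl","rb")); print(rel(onz(im,283,120,.085)),"edge mid",rel(onz(im,277,185,.075)))
im=pickle.load(open("wrist.pkl","rb")); print(rel(onz(im,152,8,.083)),rel(onz(im,251,3,.083)),rel(onz(im,255,131,.083)))
E
```

```text
t 5.25 out -0.0863 along -0.0631 z 0.0773 rot [-179.8    0.   104.4] F [-0.3  0.7  0.4] open 0.018
[0.051 0.005] edge mid [-0.001  0.   ]
[ 0.16  -0.047] [0.144 0.028] [0.051 0.005]
```

play_rows:
  dp:
    - [-0.3,0.05,0]
    - [-0.45,0.05,0]
    - [-0.5,0,0]
    - [-0.5,0,0]
    - [-0.5,0,0]
  twist:
    - [0,0,0]
    - [0,0,0]
    - [0,0,0]
    - [0,0,0]
    - [0,0,0]
  fingers: [18,18,18,18,18]

```text
time_s: 5.75
tool_pos: [0.5464, 0.0184, 0.0793]
tool_rot: [179.9, 0.0, 104.5]
wrist_force: [-1.6, 2.3, 1.7]
opening: 0.0179
finger_force: 1.2
```

play_rows:
  dp:
    - [-0.5,0,0]
    - [-0.5,0,0]
    - [-0.5,0,0]
    - [-0.5,0,0]
    - [-0.3,0,0]
  twist:
    - [0,0,0]
    - [0,0,0]
    - [0,0,0]
    - [0,0,0]
    - [0,0,0]
  fingers: [18,18,18,18,18]

```text
time_s: 6.25
tool_pos: [0.5603, -0.0378, 0.0786]
tool_rot: [-180.0, 0.0, 104.4]
wrist_force: [0.2, 0.1, -0.4]
opening: 0.0182
finger_force: 0.0
```

play_rows:
  dp:
    - [0,0,-0.8]
    - [0,0,-0.8]
    - [0.4,0.6,0]
    - [0.8,0.8,0]
    - [0.8,0.8,0]
  twist:
    - [0,0,0]
    - [0,0,0]
    - [0,0,0]
    - [0,0,0]
    - [0,0,0]
  fingers: [18,18,18,18,18]

```text
time_s: 6.75
tool_pos: [0.6017, 0.0272, 0.1184]
tool_rot: [180.0, -0.0, 104.5]
wrist_force: [0.9, -0.9, -0.0]
opening: 0.0183
finger_force: 0.0
```

```bash
python3 - <<'E'
from p import *
pos(); im=wrist("w2.png"); blobs(im)
E
```

```text
t 6.75 out -0.0243 along -0.0035 z 0.1184 rot [180.   -0.  104.5] F [ 0.9 -0.9 -0. ] open 0.018
lemon [356, 149, 65, 61, 3114] in/along at .081: [0.062 0.058]
```

View pics/w2.png

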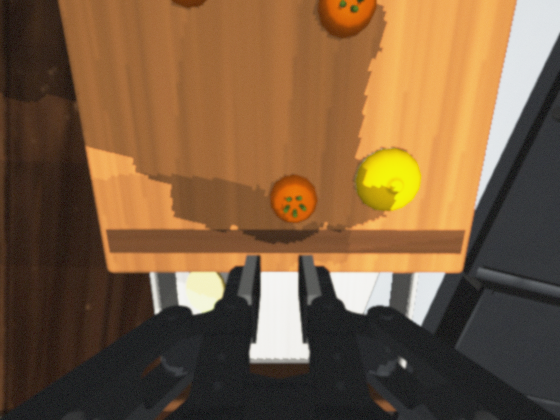

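The lemon lies in the tray at (205,288). Next is the carrot at (293,198).

play_rows:
  dp:
    - [0.8,0.14,0]
    - [0.8,0.1,0]
    - [0.8,0.1,0.2]
    - [0,0,0.7]
    - [0,0,0.7]
  twist:
    - [0,0,0]
    - [0,0,0]
    - [0,0,0]
    - [0,0,0]
    - [0,0,0]
  fingers: [18,18,18,18,18]

```text
time_s: 7.3
tool_pos: [0.5943, 0.0885, 0.0779]
tool_rot: [180.0, -0.0, 104.6]
wrist_force: [0.0, -0.5, -0.4]
opening: 0.0181
finger_force: 0.0
```

play_rows:
  dp:
    - [0,0,0]
    - [-0.4,0,0]
    - [-0.5,0,0]
    - [-0.5,0,0]
    - [-0.5,0,0]
  twist:
    - [0,0,0]
    - [0,0,0]
    - [0,0,0]
    - [0,0,0]
    - [0,0,0]
  fingers: [18,18,18,18,18]

```text
time_s: 7.8
tool_pos: [0.6066, 0.0385, 0.0792]
tool_rot: [180.0, 0.0, 104.4]
wrist_force: [-0.3, 0.3, -0.5]
opening: 0.0179
finger_force: 0.0
```

play_rows:
  dp:
    - [-0.5,0,0]
    - [-0.5,0,0]
    - [-0.5,0,0]
    - [-0.5,0,0]
    - [-0.35,0,0]
  twist:
    - [0,0,0]
    - [0,0,0]
    - [0,0,0]
    - [0,0,0]
    - [0,0,0]
  fingers: [18,18,18,18,18]

```text
time_s: 8.3
tool_pos: [0.621, -0.018, 0.0788]
tool_rot: [-180.0, 0.0, 104.4]
wrist_force: [-0.2, -0.2, -0.5]
opening: 0.018
finger_force: 0.0
```

play_rows:
  dp:
    - [0,0,-0.8]
    - [0,0,-0.8]
    - [0.6,0.5,0]
    - [0.9,0.8,0]
    - [0.9,0.8,0]
  twist:
    - [0,0,0]
    - [0,0,0]
    - [0,0,0]
    - [0,0,0]
    - [0,0,0]
  fingers: [18,18,18,18,18]

```text
time_s: 8.8
tool_pos: [0.657, 0.0563, 0.1185]
tool_rot: [180.0, -0.0, 104.5]
wrist_force: [-0.6, 0.4, 0.1]
opening: 0.0181
finger_force: 0.0
```

```bash
python3 - <<'E'
from p import *
pos(); im=wrist("w3.png"); blobs(im)
E
```

```text
t 8.8 out -0.0386 along 0.0574 z 0.1185 rot [180.   -0.  104.5] F [-0.6  0.4  0.1] open 0.018
lemon [252, 174, 60, 59, 2793] in/along at .081: [0.062 0.058]
lemon [133, 301, 29, 8, 152] in/along at .081: [-0.006 -0.027]
```

play_rows:
  dp:
    - [0.8,0,0]
    - [0.8,0,0]
    - [0.75,0,0.2]
    - [0,0,0.7]
    - [0,0,0.7]
  twist:
    - [0,0,0]
    - [0,0,0]
    - [0,0,0]
    - [0,0,0]
    - [0,0,0]
  fingers: [18,18,18,18,18]

```text
time_s: 9.35
tool_pos: [0.6417, 0.1141, 0.078]
tool_rot: [180.0, -0.1, 104.7]
wrist_force: [-0.6, -1.0, -0.3]
opening: 0.0181
finger_force: 0.0
```

play_rows:
  dp:
    - [-0.3,0,0]
    - [-0.5,0,0]
    - [-0.5,0,0]
    - [-0.5,0,0]
    - [-0.5,0,0]
  twist:
    - [0,0,0]
    - [0,0,0]
    - [0,0,0]
    - [0,0,0]
    - [0,0,0]
  fingers: [18,18,18,18,18]

```text
time_s: 9.85
tool_pos: [0.6568, 0.0541, 0.0792]
tool_rot: [180.0, 0.0, 104.4]
wrist_force: [-0.2, 0.9, -0.3]
opening: 0.0183
finger_force: 0.1
```

play_rows:
  dp:
    - [-0.5,0,0]
    - [-0.5,0,0]
    - [-0.5,0,0]
    - [-0.5,0,0]
    - [-0.5,0,0]
  twist:
    - [0,0,0]
    - [0,0,0]
    - [0,0,0]
    - [0,0,0]
    - [0,0,0]
  fingers: [18,18,18,18,18]

```text
time_s: 10.35
tool_pos: [0.6721, -0.0056, 0.0788]
tool_rot: [-180.0, 0.0, 104.5]
wrist_force: [-0.6, -0.8, -0.7]
opening: 0.0182
finger_force: 0.0
```

play_rows:
  dp:
    - [0,0,-1]
    - [0,0,-1]
    - [0.9,-0.2,-1]
    - [0.9,-0.5,-1]
    - [0.9,-0.5,0]
  twist:
    - [0,0,0]
    - [0,0,0]
    - [0,0,0]
    - [0,0,0]
    - [0,0,0]
  fingers: [18,18,18,18,18]

```text
time_s: 10.85
tool_pos: [0.6277, 0.0539, 0.1825]
tool_rot: [179.7, 0.0, 104.5]
wrist_force: [0.3, 0.2, 0.8]
opening: 0.018
finger_force: 0.0
```

play_rows:
  dp:
    - [1,0,0]
    - [0.4,0,0]
    - [0,0,0]
    - [0,0,0]
    - [0,0,0]
  twist:
    - [0,0,0]
    - [0,0,0]
    - [0,0,0]
    - [0,0,0]
    - [0,0,0]
  fingers: [18,18,18,18,18]

```text
time_s: 11.35
tool_pos: [0.6177, 0.0853, 0.1785]
tool_rot: [-180.0, 0.1, 104.4]
wrist_force: [0.0, -0.3, 0.1]
opening: 0.018
finger_force: 0.0
```

```bash
python3 - <<'E'
from p import *
import pickle
pos(); im=wrist("w4.png"); blobs(im); pickle.dump(im,open("w4.pkl","wb"))
E
```

```text
t 11.35 out -0.0765 along 0.0266 z 0.1785 rot [-1.800e+02  1.000e-01  1.044e+02] F [ 0.  -0.3  0.1] open 0.018
lemon [193, 300, 18, 5, 70] in/along at .081: [-0.007 -0.04 ]
```

View pics/w4.png

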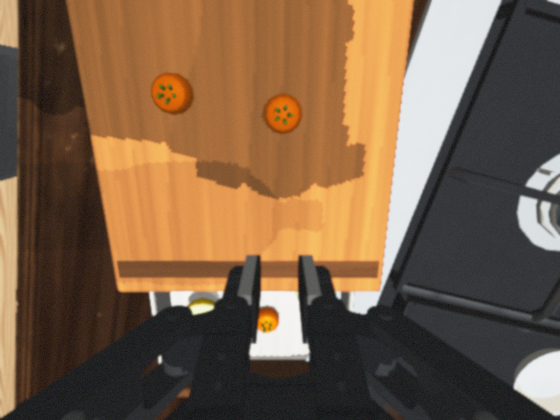

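The board now holds only the carrots at (172,93) and (283,114). One carrot at (266,322) and a lemon at (203,304) show in the tray; the fingers hide the rest.

```bash
python3 - <<'E'
from p import *
import pickle
im=pickle.load(open("w4.pkl","rb"))
for c in[(172,93),(283,114)]: print(rel(onz(im,*c,.083)))
print("top edge of view at z.1",rel(onz(im,190,0,.1)))
E
```

```text
[ 0.161 -0.047]
[0.147 0.029]
top edge of view at z.1 [ 0.212 -0.026]
```

play_rows:
  dp:
    - [0.9,0.04,0.4]
    - [0.9,0,0.5]
    - [0.9,0,0.6]
    - [0.4,0,0.8]
    - [0,0,0.8]
  twist:
    - [0,0,0]
    - [0,0,0]
    - [0,0,0]
    - [0,0,0]
    - [0,0,0]
  fingers: [18,18,18,18,18]

```text
time_s: 11.9
tool_pos: [0.5986, 0.1642, 0.1007]
tool_rot: [180.0, -0.1, 104.6]
wrist_force: [-0.4, -0.2, 0.1]
opening: 0.0179
finger_force: 0.0
```

```bash
python3 -c "
from p import *
pos()"
```

```text
t 11.9 out -0.1577 along 0.0278 z 0.1007 rot [ 1.800e+02 -1.000e-01  1.046e+02] F [-0.4 -0.2  0.1] open 0.018
```

play_rows:
  dp:
    - [0.5,0,0]
    - [0.4,0,0]
    - [0,0,0.45]
    - [0,0,0.42]
    - [0,0,0]
  twist:
    - [0,0,0]
    - [0,0,0]
    - [0,0,0]
    - [0,0,0]
    - [0,0,0]
  fingers: [18,18,18,18,18]

```text
time_s: 12.4
tool_pos: [0.5923, 0.1834, 0.0781]
tool_rot: [-179.9, 0.0, 104.5]
wrist_force: [-0.5, -0.2, -1.4]
opening: 0.0179
finger_force: 0.0
```

play_rows:
  dp:
    - [-0.3,0,0]
    - [-0.5,0,0]
    - [-0.5,0,0]
    - [-0.5,0,0]
    - [-0.5,0,0]
  twist:
    - [0,0,0]
    - [0,0,0]
    - [0,0,0]
    - [0,0,0]
    - [0,0,0]
  fingers: [18,18,18,18,18]

```text
time_s: 12.9
tool_pos: [0.608, 0.1268, 0.0798]
tool_rot: [180.0, 0.0, 104.4]
wrist_force: [-0.0, 0.3, 0.5]
opening: 0.0182
finger_force: 0.1
```

play_rows:
  dp:
    - [-0.5,0,0]
    - [-0.5,0,0]
    - [-0.5,0,0]
    - [-0.5,0,0]
    - [-0.5,0,0]
  twist:
    - [0,0,0]
    - [0,0,0]
    - [0,0,0]
    - [0,0,0]
    - [0,0,0]
  fingers: [18,18,18,18,18]

```text
time_s: 13.4
tool_pos: [0.6234, 0.0672, 0.0796]
tool_rot: [180.0, 0.0, 104.5]
wrist_force: [-0.3, -0.5, 0.1]
opening: 0.0181
finger_force: 0.2
```

play_rows:
  dp:
    - [-0.5,0,0]
    - [-0.5,0,0]
    - [-0.5,0,0]
    - [-0.5,0,0]
    - [-0.5,0,0]
  twist:
    - [0,0,0]
    - [0,0,0]
    - [0,0,0]
    - [0,0,0]
    - [0,0,0]
  fingers: [18,18,18,18,18]

```text
time_s: 13.9
tool_pos: [0.639, 0.0066, 0.0795]
tool_rot: [-180.0, 0.0, 104.5]
wrist_force: [-0.4, -0.5, 0.0]
opening: 0.0181
finger_force: 0.0
```

play_rows:
  dp:
    - [-0.5,0,0]
    - [-0.45,0,0]
    - [0,0,-0.9]
    - [0,0,-0.9]
    - [0,-0.5,-0.9]
  twist:
    - [0,0,0]
    - [0,0,0]
    - [0,0,0]
    - [0,0,0]
    - [0,0,0]
  fingers: [18,18,18,18,18]

```text
time_s: 14.4
tool_pos: [0.6335, -0.0184, 0.1477]
tool_rot: [180.0, -0.0, 104.5]
wrist_force: [0.9, 0.1, -0.3]
opening: 0.0181
finger_force: 0.0
```

```bash
python3 -c "
from p import *
pos()"
```

```text
t 14.4 out 0.0278 along 0.0160 z 0.1477 rot [180.   -0.  104.5] F [ 0.9  0.1 -0.3] open 0.018
```

play_rows:
  dp:
    - [0.8,-0.5,0]
    - [1,-0.5,0]
    - [1,-0.5,0]
    - [1,-0.5,0]
    - [1,-0.52,0]
  twist:
    - [0,0,0]
    - [0,0,0]
    - [0,0,0]
    - [0,0,0]
    - [0,0,0]
  fingers: [18,18,18,18,18]

```text
time_s: 14.9
tool_pos: [0.5411, 0.0824, 0.1472]
tool_rot: [180.0, -0.0, 104.5]
wrist_force: [0.5, 1.1, 0.2]
opening: 0.018
finger_force: 0.0
```

play_rows:
  dp:
    - [1,0,0]
    - [0.3,0,0]
    - [0,0,0]
    - [0,0,0]
    - [0,0,0]
  twist:
    - [0,0,0]
    - [0,0,0]
    - [0,0,0]
    - [0,0,0]
    - [0,0,0]
  fingers: [18,18,18,18,18]

```text
time_s: 15.4
tool_pos: [0.5341, 0.1118, 0.147]
tool_rot: [-180.0, 0.0, 104.4]
wrist_force: [-0.3, 0.4, -0.8]
opening: 0.0183
finger_force: 0.0
```

```bash
python3 - <<'E'
from p import *
import pickle
pos(); im=wrist("w5.png"); pickle.dump(im,open("w5.pkl","wb"))
hsv=cv2.cvtColor(im["frame"],cv2.COLOR_RGB2HSV)
m=cv2.inRange(hsv,(0,0,110),(180,90,255));m=cv2.morphologyEx(m,cv2.MORPH_OPEN,np.ones((3,3)))
N,L,st,ce=cv2.connectedComponentsWithStats(m)
for i in range(1,N):
    if st[i,4]>300: print(st[i].tolist(),ce[i].round(),rel(onz(im,*ce[i],.1)),"near edge",rel(onz(im,st[i,0]+st[i,2]/2,st[i,1]+st[i,3],.085)))
E
```

```text
t 15.4 out -0.1230 along -0.0478 z 0.1470 rot [-180.     0.   104.4] F [-0.3  0.4 -0.8] open 0.018
[66, 0, 33, 55, 1098] [84. 20.] [ 0.241 -0.148] near edge [ 0.227 -0.16 ]
[244, 0, 103, 51, 3452] [295.  19.] [ 0.242 -0.04 ] near edge [ 0.229 -0.039]
[2, 12, 25, 37, 308] [13. 32.] [ 0.236 -0.185] near edge [ 0.23  -0.197]
[500, 22, 60, 245, 4602] [538. 150.] [0.175 0.101] near edge [0.092 0.126]
[48, 186, 37, 197, 4133] [ 65. 281.] [ 0.09  -0.189] near edge [-0.01  -0.217]
[11, 266, 7, 66, 371] [ 14. 298.] [ 0.077 -0.225] near edge [ 0.038 -0.245]
[249, 361, 61, 19, 789] [281. 370.] [ 0.016 -0.047] near edge [-0.008 -0.048]
[367, 384, 35, 33, 421] [382. 401.] [-0.013  0.029] near edge [-0.047  0.039]
```

View pics/w5.png

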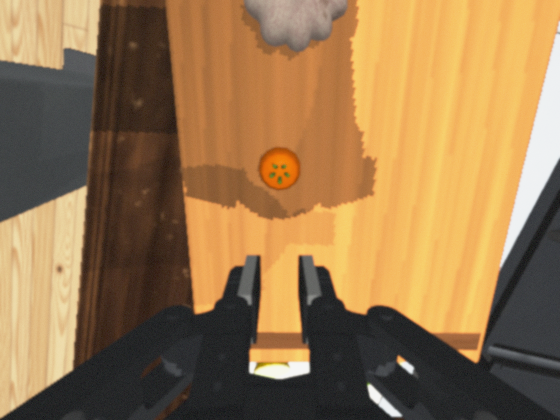

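The carrot is at (280,168) and the garlic's near face at row 51, which puts it about 0.225 in. Setting the fingers at 0.191 in clears both.

play_rows:
  dp:
    - [0.8,0,0]
    - [0.9,0,0]
    - [0.9,0,0.3]
    - [0.1,0.02,0.8]
    - [0,0,0.8]
  twist:
    - [0,0,0]
    - [0,0,0]
    - [0,0,0]
    - [0,0,0]
    - [0,0,0]
  fingers: [18,18,18,18,18]

```text
time_s: 15.95
tool_pos: [0.5176, 0.1795, 0.0994]
tool_rot: [179.9, -0.0, 104.5]
wrist_force: [0.0, -0.4, -0.7]
opening: 0.0177
finger_force: 0.0
```

play_rows:
  dp:
    - [0,0,0.5]
    - [0,0,0.33]
    - [-0.3,0,0]
    - [-0.5,0,0]
    - [-0.5,0,0]
  twist:
    - [0,0,0]
    - [0,0,0]
    - [0,0,0]
    - [0,0,0]
    - [0,0,0]
  fingers: [18,18,18,18,18]

```text
time_s: 16.45
tool_pos: [0.5261, 0.146, 0.0796]
tool_rot: [179.9, 0.0, 104.5]
wrist_force: [0.2, -1.2, -0.1]
opening: 0.0181
finger_force: 0.0
```

play_rows:
  dp:
    - [-0.5,0,0]
    - [-0.5,0,0]
    - [-0.5,0,0]
    - [-0.5,0,0]
    - [-0.5,0,0]
  twist:
    - [0,0,0]
    - [0,0,0]
    - [0,0,0]
    - [0,0,0]
    - [0,0,0]
  fingers: [18,18,18,18,18]

```text
time_s: 16.95
tool_pos: [0.5411, 0.0858, 0.0789]
tool_rot: [180.0, -0.0, 104.5]
wrist_force: [0.2, 1.1, 0.6]
opening: 0.018
finger_force: 0.3
```

play_rows:
  dp:
    - [-0.5,0,0]
    - [-0.5,0,0]
    - [-0.5,0,0]
    - [-0.5,0,0]
    - [-0.5,0,0]
  twist:
    - [0,0,0]
    - [0,0,0]
    - [0,0,0]
    - [0,0,0]
    - [0,0,0]
  fingers: [18,18,18,18,18]

```text
time_s: 17.45
tool_pos: [0.5567, 0.0254, 0.0788]
tool_rot: [180.0, 0.0, 104.5]
wrist_force: [-0.4, 0.4, 1.2]
opening: 0.018
finger_force: 0.3
```

```bash
python3 -c "
from p import *
pos()"
```

```text
t 17.45 out -0.0337 along -0.0475 z 0.0788 rot [180.    0.  104.5] F [-0.4  0.4  1.2] open 0.018
```

play_rows:
  dp:
    - [-0.5,0,0]
    - [-0.5,0,0]
    - [-0.5,0,0]
    - [-0.5,0,0]
    - [-0.35,0,0]
  twist:
    - [0,0,0]
    - [0,0,0]
    - [0,0,0]
    - [0,0,0]
    - [0,0,0]
  fingers: [18,18,18,18,18]

```text
time_s: 17.95
tool_pos: [0.5714, -0.0321, 0.0788]
tool_rot: [-180.0, 0.0, 104.4]
wrist_force: [-0.8, -0.7, 0.0]
opening: 0.0178
finger_force: 0.0
```

play_rows:
  dp:
    - [0,0,-1]
    - [0,0,-1]
    - [-0.5,0.4,-1]
    - [-1,0.5,-1]
    - [-1,0.5,0]
  twist:
    - [0,0,0]
    - [0,0,0]
    - [0,0,0]
    - [0,0,0]
    - [0,0,0]
  fingers: [0,0,0,0,0]

```text
time_s: 18.45
tool_pos: [0.6234, -0.0826, 0.183]
tool_rot: [179.7, 0.1, 104.6]
wrist_force: [0.7, -0.6, -0.8]
opening: 0.0002
finger_force: 0.0
```

play_rows:
  dp:
    - [-1,0.5,0]
    - [-1,0,0]
    - [-1,0,0]
    - [-0.9,0,0]
    - [-0.6,0,0]
  twist:
    - [0,0,0]
    - [0,0,0]
    - [0,0,0]
    - [0,0,0]
    - [0,0,0]
  fingers: [0,0,0,0,0]

```text
time_s: 18.95
tool_pos: [0.6609, -0.1904, 0.1785]
tool_rot: [-180.0, 0.0, 104.4]
wrist_force: [0.4, -0.3, -0.1]
opening: 0.0002
finger_force: 0.0
```

```bash
python3 - <<'E'
from p import *
pos(); im=wrist("w6.png"); save(get_image("scene"),"s6.png")
w=im["frame"][:,:,::-1]; s=cv2.imread("pics/s6.png")[150:255,200:360]
s=cv2.resize(s,(320,210)); c=np.zeros((600,800,3),np.uint8); c[:420,:560]=w; c[380:590,470:790]=s; cv2.imwrite("pics/c6.png",c)
E
```

```text
t 18.95 out 0.2013 along -0.0005 z 0.1785 rot [-180.     0.   104.4] F [ 0.4 -0.3 -0.1] open 0.0
```

View pics/c6.png

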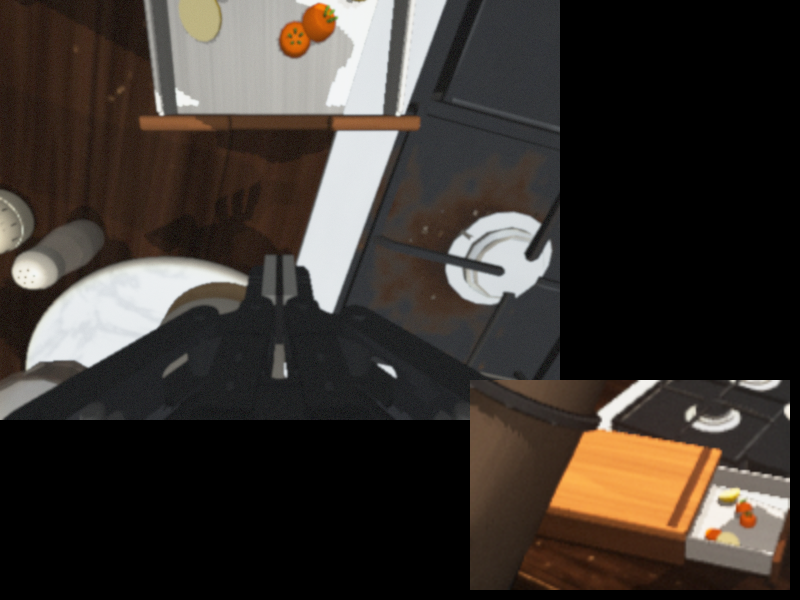

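All five trimmings are in the tray: three orange and two yellow in the scene inset, around (715-750,495-540). The board is otherwise clear. Next I come down in front of the tray and push it home.

play_rows:
  dp:
    - [0.7,0,0]
    - [0.65,0,0.4]
    - [0,0,1]
    - [0,0,1]
    - [0,0,1]
  twist:
    - [0,0,0]
    - [0,0,0]
    - [0,0,0]
    - [0,0,0]
    - [0,0,0]
  fingers: [0,0,0,0,0]

```text
time_s: 19.55
tool_pos: [0.6524, -0.1516, 0.0935]
tool_rot: [179.9, -0.1, 104.7]
wrist_force: [-0.5, -0.2, -0.4]
opening: -0.0001
finger_force: 0.0
```

play_rows:
  dp:
    - [0,0,1]
    - [0,0,1]
    - [0,0,0.7]
    - [0,0,0]
    - [0.2,0,0]
  twist:
    - [0,0,0]
    - [0,0,0]
    - [0,0,0]
    - [0,0,0]
    - [0,0,0]
  fingers: [0,0,0,0,0]

```text
time_s: 20.05
tool_pos: [0.6513, -0.149, 0.0268]
tool_rot: [180.0, -0.0, 104.6]
wrist_force: [-0.3, -0.3, 1.0]
opening: -0.0006
finger_force: 0.0
```

```bash
python3 -c "
from p import *
pos()"
```

```text
t 20.05 out 0.1588 along 0.0005 z 0.0268 rot [180.   -0.  104.6] F [-0.3 -0.3  1. ] open -0.001
```

play_rows:
  dp:
    - [0.2,0,0]
    - [0.3,0,0]
    - [0.4,0,0]
    - [0.4,0,0]
    - [0.4,0,0]
  twist:
    - [0,0,0]
    - [0,0,0]
    - [0,0,0]
    - [0,0,0]
    - [0,0,0]
  fingers: [0,0,0,0,0]

```text
time_s: 20.55
tool_pos: [0.6407, -0.1082, 0.0268]
tool_rot: [180.0, 0.0, 104.5]
wrist_force: [1.1, -1.6, 0.8]
opening: -0.0
finger_force: 0.9
```

play_rows:
  dp:
    - [0.4,0,0]
    - [0.4,0,0]
    - [0.4,0,0]
    - [0.4,0,0]
    - [0.4,0,0]
  twist:
    - [0,0,0]
    - [0,0,0]
    - [0,0,0]
    - [0,0,0]
    - [0,0,0]
  fingers: [0,0,0,0,0]

```text
time_s: 21.05
tool_pos: [0.6279, -0.0601, 0.0263]
tool_rot: [180.0, -0.0, 104.5]
wrist_force: [2.0, -1.3, 0.9]
opening: 0.0002
finger_force: 0.9
```

play_rows:
  dp:
    - [0.4,0,0]
    - [0.4,0,0]
    - [0.3,0,0]
    - [0.2,0,0]
    - [0.2,0,0]
  twist:
    - [0,0,0]
    - [0,0,0]
    - [0,0,0]
    - [0,0,0]
    - [0,0,0]
  fingers: [0,0,0,0,0]

```text
time_s: 21.55
tool_pos: [0.6186, -0.0244, 0.0262]
tool_rot: [-180.0, 0.0, 104.5]
wrist_force: [2.0, -1.1, -0.1]
opening: -0.0001
finger_force: 0.9
```

```bash
python3 -c "
from p import *
pos()"
```

```text
t 21.55 out 0.0299 along 0.0000 z 0.0262 rot [-180.     0.   104.5] F [ 2.  -1.1 -0.1] open -0.0
```

Another 9 mm or so to close, plus a few millimetres to press it firmly shut.

play_rows:
  dp:
    - [0.16,0,0]
    - [0.16,0,0]
    - [0.12,0,0]
    - [0.08,0,0]
    - [0,0,0]
  twist:
    - [0,0,0]
    - [0,0,0]
    - [0,0,0]
    - [0,0,0]
    - [0,0,0]
  fingers: [0,0,0,0,0]

```text
time_s: 22.05
tool_pos: [0.6173, -0.0195, 0.0264]
tool_rot: [179.9, 0.5, 104.2]
wrist_force: [8.7, -18.7, -6.1]
opening: -0.0
finger_force: 10.0
```

```bash
python3 -c "
from p import *
pos()"
```

```text
t 22.05 out 0.0249 along -0.0000 z 0.0264 rot [179.9   0.5 104.2] F [  8.7 -18.7  -6.1] open -0.0
```

The stop came at 0.0249. With a finger half-depth of 10.8 mm, that makes the travel exactly 0.130, so the tray is home. I retreat and check numerically.

play_rows:
  dp:
    - [-0.5,0,0]
    - [-0.6,0,0]
    - [-0.5,0,0]
    - [0,0,-1]
    - [0,0,-1]
  twist:
    - [0,0,0]
    - [0,0,0]
    - [0,0,0]
    - [0,0,0]
    - [0,0,0]
  fingers: [0,0,0,0,0]

```text
time_s: 22.55
tool_pos: [0.6246, -0.0518, 0.076]
tool_rot: [-179.9, -0.1, 104.4]
wrist_force: [1.0, 0.8, 0.1]
opening: -0.0003
finger_force: 0.0
```

play_rows:
  dp:
    - [0,0,-1]
    - [0,0,-1]
    - [0,0,-1]
    - [0,0,-1]
    - [0,0,0]
  twist:
    - [0,0,0]
    - [0,0,0]
    - [0,0,0]
    - [0,0,0]
    - [0,0,0]
  fingers: [0,0,0,0,0]

```text
time_s: 23.05
tool_pos: [0.6274, -0.051, 0.18]
tool_rot: [179.7, 0.1, 104.5]
wrist_force: [0.2, -0.2, 0.1]
opening: 0.0
finger_force: 0.0
```

```bash
python3 - <<'E'
from p import *
import pickle
pos(); im=wrist("w7.png"); blobs(im)
# front's outer top line: expected at out .012, along +-.07, z .053; sample profile
for al in(-.07,.07):
    print(al,[(o,im["frame"][tuple(proj(im,np.append(E0+O*o/1000+Tn*al,.053)).astype(int)[::-1])].tolist()) for o in range(0,33,4)])
D=get_image("side"); d0=pickle.load(open("side.pkl","rb"))
def white(f): 
    h=cv2.cvtColor(f,cv2.COLOR_RGB2HSV)[215:250,235:270]; m=cv2.inRange(h,(0,0,120),(180,80,255)); return cv2.moments(m,True)
for f in(d0["frame"],D["frame"]): m=white(f); print("garlic",m["m00"],m["m10"]/m["m00"],m["m01"]/m["m00"])
h=cv2.cvtColor(D["frame"],cv2.COLOR_RGB2HSV)[185:275,185:305]
print("yellow left on board",cv2.inRange(h,(23,150,120),(33,255,255)).sum()/255)
d=np.abs(D["frame"].astype(int)-d0["frame"]).max(2)[290:360,160:280]; print("peeler area changed px",(d>60).sum())
E
```

```text
t 23.05 out 0.0580 along 0.0019 z 0.1800 rot [1.797e+02 1.000e-01 1.045e+02] F [ 0.2 -0.2  0.1] open 0.0
-0.07 [(0, [168, 109, 58]), (4, [125, 84, 48]), (8, [153, 98, 58]), (12, [134, 86, 54]), (16, [54, 37, 29]), (20, [52, 36, 27]), (24, [52, 41, 25]), (28, [59, 39, 29]), (32, [59, 38, 30])]
0.07 [(0, [244, 181, 93]), (4, [185, 118, 65]), (8, [157, 102, 62]), (12, [133, 85, 53]), (16, [65, 44, 31]), (20, [61, 41, 30]), (24, [74, 65, 61]), (28, [102, 101, 96]), (32, [120, 122, 119])]
garlic 356.0 17.570224719101123 14.929775280898877
garlic 355.0 17.577464788732396 14.901408450704226
yellow left on board 0.0
peeler area changed px 0
```

The front's outer face is at about 12 to 14 mm from the board's edge, so the tray is closed. The garlic is unmoved and the board is clear.

```bash
python3 -c "
from bench import *
print(hand_in())"
```

```text
the job is handed in; nothing more can be done
None
```

The job is handed in: I drew the tray out to its stop, brushed all five trimmings into it and pushed it fully home in about 23 s, with the garlic unmoved (no verdict was returned).

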